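# Find the dragging bearing by hand and put it in the repair cradle

## Robot

A 6-joint arm with a two-finger parallel gripper is mounted at the origin on a cart in front of the work surface, level with it; the furniture and walls round the work are solid. World frame = base frame: x ahead of the robot, y to its left, z up, the work surface at z = 0. Lengths are in m, angles in rad, forces in N, time in s.
With the tool pointing down it reaches from about 0.425 to 0.95 m from the base axis. Payload 3.5 kg.
Tool frame: the origin (TCP) lies at the very end of the fingers, on their centre line; the grasp point (between the pads) lies 19 mm behind it (ctrl.grip_point_offset is the distance from the TCP to the grasp point, in m); z points along the fingers, y is the line along which they close (so a half turn about z gives the same grasp; the last joint's range is limited). The gripper opens to 85 mm and grips with 20 to 120 N. Pads are 22 mm wide; open, the fingers measure 114 mm over their backs; the gripper's body (76 mm by 85 mm) begins 54 mm behind the grasp point. The pads swing forward as they close: fully open they stand 13 mm farther back than shut.
Start: joints at [-1.425, 0.286, 1.577, -0, 1.279, -0.15], TCP at [0.197, -0.646, 0.231] pointing down, gripper open.
Joint ranges: [-2.77, 2.77], [-0.9, 2.22], [0.21, 2.48], [-1.53, 4.67], [0.24, 2.81], [-2.84, 2.84]. Speed limits (rad/s): [2.79, 2.79, 3.14, 3.14, 3.14, 3.14].

## Interface

Orientations are given as a unit quaternion [x, y, z, w].
In Python, from plant import telemetry, vision, ctrl gives the robot as it stands.
- The arm moves only by the tool arm_command, never from a script. Its argument "series" is one flat list of numbers, 7 for each row, row after row: the shift along the tool's x, y, z in cm, then the turn, a rotation vector about the tool's x, y, z in degrees, then the closure, from 0 (fully open) to 1 (shut). A call has 1 to 10 rows; each row is the pose to reach, as a shift and turn from the pose commanded when the call began, along the tool's axes at that moment; what a row does not reach only later rows make up. A row lasts 1/12 s, in which the tool goes at most 41.7 mm and 7.16 degrees, less where a joint would pass 70% of its speed; a pose out of reach is approached as far as the arm can. A call with a gripper value outside its range is refused whole. The fingers move at their own pace and stop on an object; "force" is the grip in N (left out, the last holds). Time passes only in rows, so rows that repeat a pose let the fingers close. It gives the time, the measured TCP pose, the force, the opening and the grip force at its end, in the units of the state.
- telemetry.get_state(): the state, without advancing time (a new reading comes with each control period).
- vision.read_camera(name): name is "side" or "top"; returns a dict with "color" (420x560x3 uint8, blue, green, red), "K" (3x3 intrinsics, pixels), "rvec" (rotation vector, rad) and "tvec" (3), from world to camera coordinates, as OpenCV has them. Camera axes: x right, y down, z forward; pixel columns grow to the right and rows downward; lengths in m; the calibration is good to about 2 mm. A picture is of the moment at which its call begins. There is no depth.
- ctrl.sign_off(): hands the job in; it is judged then, once.
The state is a dict: "time": time; "qpos": joint angles; "dq": joint speeds; "joint_efforts": joint torques, N m; "eef_pos": TCP position; "tcp_rot": TCP orientation; "contact_force": force on the tool from outside, world axes, zero at the start; "wrist_torque": the same for the moment, N m; "opening": opening from 0.0 (shut) to 1.0 (fully open); "finger_force": force on a finger pad.
Only numpy, scipy, OpenCV 4.12 (cv2) and the standard library are available. Lean on these libraries where they do the work, as an engineer would, in place of code of your own. Each camera call takes 0.05 s, during which the arm holds its last target. There are 200 camera calls.

## Task

One of the four bearing units in the rack drags. Give every shaft about a quarter turn, feeling for the drag and leaving it turned, with the unit staying in its pocket; then lift out the one that drags and seat it upright and fully home in the pocket of the aluminium repair cradle, without forcing it. Press and push the units only gently, leave the three sound ones in the rack and the other things on the table alone.

Things in the scene. Friction and masses are not known exactly. Their poses are not given: they have to be found in the camera images.
- unit_a: grey flange bearing unit, one of four alike: flange 68 x 68 x 10 mm, lower edge bevelled 3 mm, round boss 62 mm across to 31 mm height, shaft stub upright in the middle, turning without end stop; 75 mm high, 0.4 kg. Origin: centre of the underside, z up, x and y square to the flange's sides; does not turn with the shaft. Starts in a rack pocket that keeps the housing from turning
- unit_a_flat (a point): middle of a flat of the shaft of unit_a, turns with it: 61 mm above the underside, 7 mm off the axis; x points square out of the flat, y along it, z up. From 41 to 75 mm up the shaft is a bar with two parallel flats, 14 mm thick along x, 20 mm wide, free to grip
- unit_a_shaft: the turning shaft of unit_a; origin on the axis at the unit's underside, axes as its flat. Sound: turns at under 0.02 N m. Bad: a swollen ring inside, pressed on the shaft with 15 to 20 N, couples it to a stiff sleeve: after up to 20 degrees of play it takes about 0.2 N m, either way; held still after turning, most of it stays felt; let go, it springs back under 15 degrees. Any unit may be the bad one; it cannot be seen
- unit_b: grey flange bearing unit, one of four alike: flange 68 x 68 x 10 mm, lower edge bevelled 3 mm, round boss 62 mm across to 31 mm height, shaft stub upright in the middle, turning without end stop; 75 mm high, 0.4 kg. Origin: centre of the underside, z up, x and y square to the flange's sides; does not turn with the shaft. Starts in a rack pocket that keeps the housing from turning
- unit_b_flat (a point): middle of a flat of the shaft of unit_b, turns with it: 61 mm above the underside, 7 mm off the axis; x points square out of the flat, y along it, z up. From 41 to 75 mm up the shaft is a bar with two parallel flats, 14 mm thick along x, 20 mm wide, free to grip
- unit_b_shaft: the turning shaft of unit_b; origin on the axis at the unit's underside, axes as its flat. Sound: turns at under 0.02 N m. Bad: a swollen ring inside, pressed on the shaft with 15 to 20 N, couples it to a stiff sleeve: after up to 20 degrees of play it takes about 0.2 N m, either way; held still after turning, most of it stays felt; let go, it springs back under 15 degrees. Any unit may be the bad one; it cannot be seen
- unit_c: grey flange bearing unit, one of four alike: flange 68 x 68 x 10 mm, lower edge bevelled 3 mm, round boss 62 mm across to 31 mm height, shaft stub upright in the middle, turning without end stop; 75 mm high, 0.4 kg. Origin: centre of the underside, z up, x and y square to the flange's sides; does not turn with the shaft. Starts in a rack pocket that keeps the housing from turning
- unit_c_flat (a point): middle of a flat of the shaft of unit_c, turns with it: 61 mm above the underside, 7 mm off the axis; x points square out of the flat, y along it, z up. From 41 to 75 mm up the shaft is a bar with two parallel flats, 14 mm thick along x, 20 mm wide, free to grip
- unit_c_shaft: the turning shaft of unit_c; origin on the axis at the unit's underside, axes as its flat. Sound: turns at under 0.02 N m. Bad: a swollen ring inside, pressed on the shaft with 15 to 20 N, couples it to a stiff sleeve: after up to 20 degrees of play it takes about 0.2 N m, either way; held still after turning, most of it stays felt; let go, it springs back under 15 degrees. Any unit may be the bad one; it cannot be seen
- unit_d: grey flange bearing unit, one of four alike: flange 68 x 68 x 10 mm, lower edge bevelled 3 mm, round boss 62 mm across to 31 mm height, shaft stub upright in the middle, turning without end stop; 75 mm high, 0.4 kg. Origin: centre of the underside, z up, x and y square to the flange's sides; does not turn with the shaft. Starts in a rack pocket that keeps the housing from turning
- unit_d_flat (a point): middle of a flat of the shaft of unit_d, turns with it: 61 mm above the underside, 7 mm off the axis; x points square out of the flat, y along it, z up. From 41 to 75 mm up the shaft is a bar with two parallel flats, 14 mm thick along x, 20 mm wide, free to grip
- unit_d_shaft: the turning shaft of unit_d; origin on the axis at the unit's underside, axes as its flat. Sound: turns at under 0.02 N m. Bad: a swollen ring inside, pressed on the shaft with 15 to 20 N, couples it to a stiff sleeve: after up to 20 degrees of play it takes about 0.2 N m, either way; held still after turning, most of it stays felt; let go, it springs back under 15 degrees. Any unit may be the bad one; it cannot be seen
- rack: fixed plywood rack 200 x 200 mm, 16 mm thick, with four square pockets 71 x 71 mm, 7 mm deep, centred 50 mm from its middle in x and in y (100 mm apart), each holding one unit. Origin: centre of its underside on the table, x and y along its sides
- cradle: fixed aluminium cradle 96 x 96 mm, 16 mm thick, with a single square pocket 71 x 71 mm, 7 mm deep, in the middle (floor 9 mm above the table); an upright strip, 8 mm thick and 30 mm high, closes its +x side (48 to 56 mm from the centre). Origin: centre of the plate's underside, x and y along its sides. A unit fits in any of the four quarter turns
- cradle_pocket (a point): centre of the floor of the cradle's pocket, 9 mm above the table, axes as the cradle; the bearing unit's origin lies here when it is home
- fruit_near: kiwi fruit, 51 x 71 x 45 mm, bystander on the table; origin: centre of its underside
- tape_brown: roll of brown packing tape lying flat, 98 mm across, 48 mm high, bystander; origin: centre of its underside
- label_reel: roll of labels lying flat, 76 mm across, 32 mm high, bystander; origin: centre of its underside
- cutters: hand cutters with a red and a white handle, 58 x 176 x 19 mm, bystander; origin: centre of its underside
- flask: green flask with a white cap standing upright, 67 mm across, 222 mm high, bystander; origin: centre of its underside
- mug: white mug standing upright, 78 mm across, 89 mm high, bystander; origin: centre of its underside

How it is judged:
On the way:
1. all four shafts have been turned (each at least 40 degrees from where it stood) while the units sit in their rack pockets (distance of each of unit_a_flat, unit_b_flat, unit_c_flat, unit_d_flat from where it was at the start of the episode above 0.0048 m and distance of each of unit_a, unit_b, unit_c, unit_d from where it was at the start of the episode below 0.005 m), for 0.2 s.
At the end, for the whole second after the job is handed in: The dragging unit (inside it a ring presses on the shaft with over 3 N) sits in the cradle pocket: underside on its floor within 2 mm, centred within 4 mm, upright within 2 degrees, at rest. The other three are in their rack pockets, within 5 mm of where they stood, upright (((horizontal distance between unit_a and cradle_pocket below 0.004 m and z of unit_a in the frame of cradle_pocket below 0.002 m and angle between each of unit_a, unit_b, unit_c, unit_d's own z axis and vertical below 0.04 rad and linear speed of unit_a below 0.01 m/s and contact force between unit_a_shaft and anything else above 3 N and distance of each of unit_b, unit_c, unit_d from where it was at the start of the episode below 0.005 m) or (horizontal distance between unit_b and cradle_pocket below 0.004 m and z of unit_b in the frame of cradle_pocket below 0.002 m and angle between each of unit_b, unit_a, unit_c, unit_d's own z axis and vertical below 0.04 rad and linear speed of unit_b below 0.01 m/s and contact force between unit_b_shaft and anything else above 3 N and distance of each of unit_a, unit_c, unit_d from where it was at the start of the episode below 0.005 m) or (horizontal distance between unit_c and cradle_pocket below 0.004 m and z of unit_c in the frame of cradle_pocket below 0.002 m and angle between each of unit_c, unit_a, unit_b, unit_d's own z axis and vertical below 0.04 rad and linear speed of unit_c below 0.01 m/s and contact force between unit_c_shaft and anything else above 3 N and distance of each of unit_a, unit_b, unit_d from where it was at the start of the episode below 0.005 m) or (horizontal distance between unit_d and cradle_pocket below 0.004 m and z of unit_d in the frame of cradle_pocket below 0.002 m and angle between each of unit_d, unit_a, unit_b, unit_c's own z axis and vertical below 0.04 rad and linear speed of unit_d below 0.01 m/s and contact force between unit_d_shaft and anything else above 3 N and distance of each of unit_a, unit_b, unit_c from where it was at the start of the episode below 0.005 m))); the robot touches nothing.
It fails at once if a unit is pushed or pressed on the cradle with more than 25 N (contact force between any of unit_a, unit_b, unit_c, unit_d and cradle above 25 N).
It fails at once if a unit is pushed or pressed on the rack with more than 25 N (contact force between any of unit_a, unit_b, unit_c, unit_d and rack above 25 N).
It fails at once if a bystander is moved more than 20 mm (distance of any of fruit_near, tape_brown, label_reel, cutters, flask, mug from where it was at the start of the episode above 0.02 m).
It also fails if it takes over 72 s, if anything falls off the work surface, if the arm or the gripper's body presses on something with over 40 N, if the wrist force passes 120 N, or if a joint passes its speed limit or range.

## Working session

There is one attempt and no reset: what is moved stays moved. The work goes in short steps, Python scripts to look and compute and a tool call to move; the robot and the scene stay as the last step left them, time stands still between calls to the robot, and variables do not carry over. Pictures are saved under pics/ and viewed, at most 10 in all, crops included, and the job is handed in when it is done.

Besides the shell and the picture viewer there is one more tool, called after "Request:" by a JSON object that holds its "method" and its "body". arm_command: Moves the arm, as the interface text tells. Its arguments: {"type":"object","properties":{"series":{"type":"array","items":{"type":"number"}},"force":{"type":"number"}},"required":["series"]}

```bash
mkdir -p pics; cat > h.py <<'E'
import numpy as np, cv2
from plant import telemetry, vision, ctrl
from scipy.spatial.transform import Rotation as R
def cam(n):
    d=vision.read_camera(n); np.savez(f'{n}.npz',**{k:np.array(d[k]) for k in d}); return d
def load(n): return np.load(f'{n}.npz')
def ray(d,u,v,z):
    Rm=cv2.Rodrigues(np.array(d['rvec'],float))[0]; t=np.array(d['tvec'],float).ravel()
    r=Rm.T@np.linalg.inv(d['K'])@np.array([u,v,1.]); c=-Rm.T@t
    return c+r*(z-c[2])/r[2]
def proj(d,p): return cv2.projectPoints(np.array(p,float).reshape(-1,1,3),np.array(d['rvec'],float),np.array(d['tvec'],float),np.array(d['K'],float),None)[0].reshape(-1,2)
E
python3 - <<'E'
from h import *
for n in('top','side'):
    d=cam(n); cv2.imwrite(f'pics/{n}1.png',cv2.resize(d['color'],(800,600),interpolation=cv2.INTER_CUBIC))
    Rm=cv2.Rodrigues(np.array(d['rvec'],float))[0]; print(n,-Rm.T@np.array(d['tvec']).ravel(),d['K'][0][0])
print(telemetry.get_state())
E
```

```text
top [0.26357757 0.00984268 1.47442185] 497.8136433690635
side [ 0.23557551 -1.19936301  0.95868419] 451.56848826976903
{'time': 0.1, 'qpos': array([-1.42500137e+00,  2.87112591e-01,  1.57802353e+00,  5.27482120e-06,
        1.27861892e+00, -1.50027930e-01]), 'dq': array([ 0.00129624,  0.00031488, -0.00451805, -0.00107208,  0.00010531,
        0.00085263]), 'joint_efforts': array([ 1.41500179e-03, -4.07294512e+01, -2.93698132e+01, -1.54775375e-04,
        3.40546903e-03,  9.05888484e-07]), 'eef_pos': array([ 0.19670488, -0.64508104,  0.23006566]), 'tcp_rot': array([ 9.89080565e-01,  1.47371866e-01,  4.81313822e-06, -1.08118803e-03]), 'contact_force': array([ 0.11913307, -0.20227554,  0.34219502]), 'wrist_torque': array([ 0.0073091 , -0.00693937, -0.03942402]), 'finger_force': 0.0, 'opening': 1.0022271900480417}
```

View pics/top1.png

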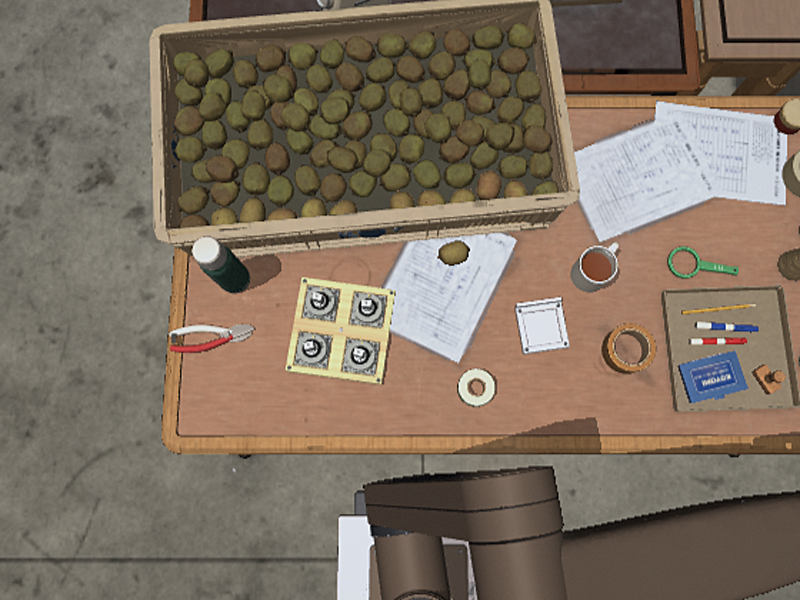

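View pics/side1.png

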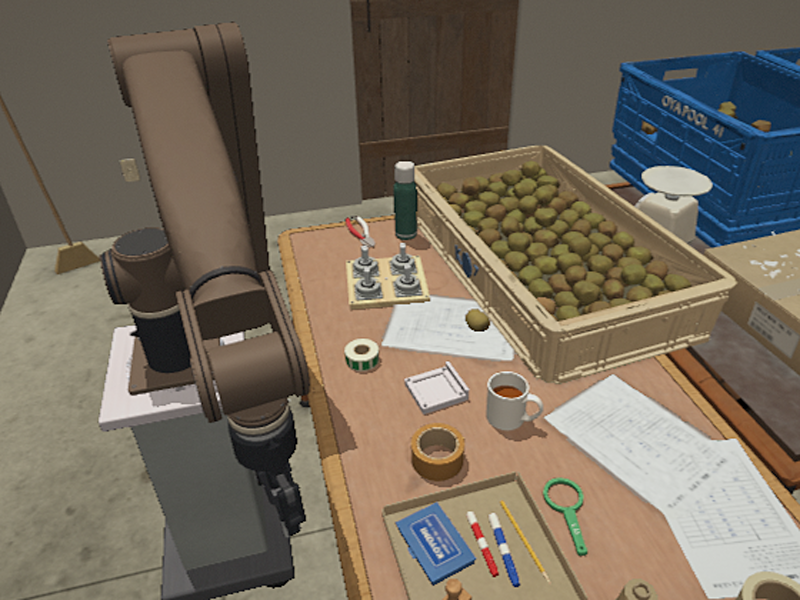

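```bash
python3 - <<'E'
from h import *
c=load('top')['color']
a=cv2.resize(c[190:274,198:280],None,fx=7,fy=7,interpolation=cv2.INTER_CUBIC)
b=cv2.resize(c[203:255,357:402],None,fx=5,fy=5,interpolation=cv2.INTER_CUBIC)
o=np.zeros((600,800,3),np.uint8); o[:588,:574]=a; o[:260,575:800]=b
cv2.imwrite('pics/crop1.png',o)
c=load('side')['color']
a=cv2.resize(c[168:216,240:302],None,fx=12,fy=12,interpolation=cv2.INTER_CUBIC)
cv2.imwrite('pics/crop2.png',a)
E
```

```text
(no output)
```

View pics/crop1.png

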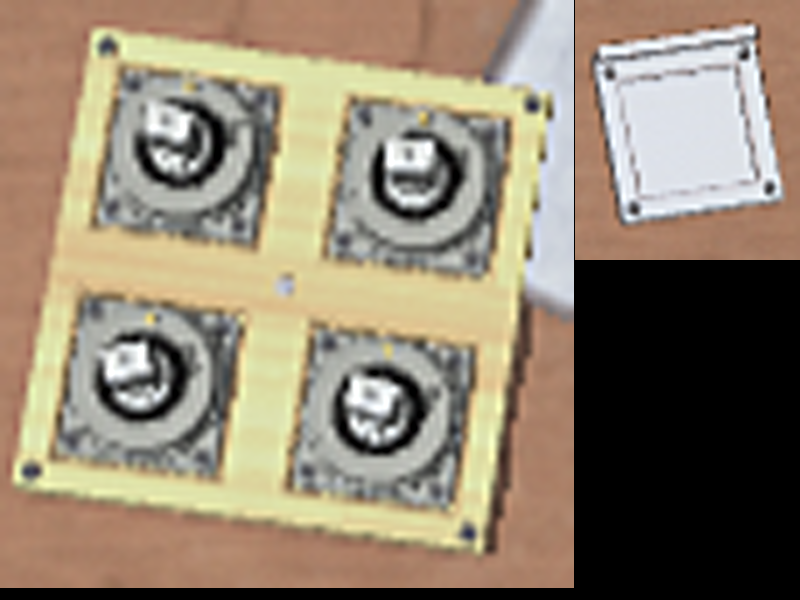

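View pics/crop2.png

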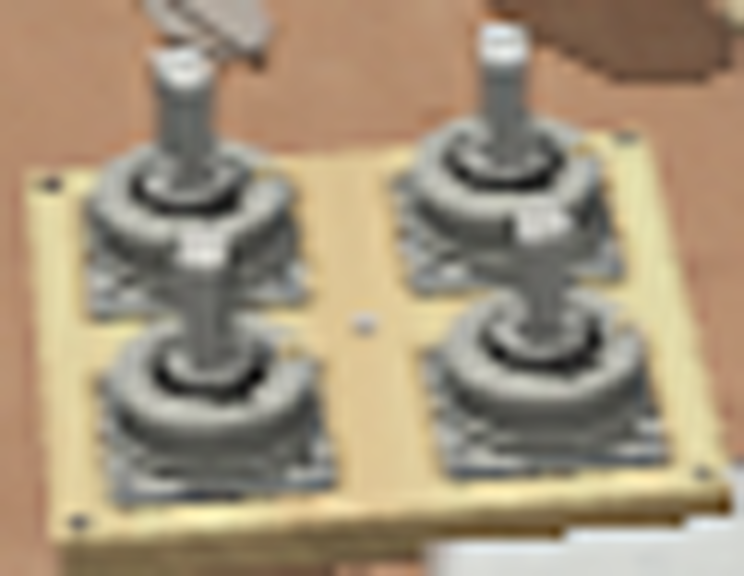

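```bash
python3 - <<'E'
from h import *
d=load('top')
def fr(p): return 198+(p[0]+.5)/7-.5,190+(p[1]+.5)/7-.5
def fc(p): return 357+(p[0]-575+.5)/5-.5,203+(p[1]+.5)/5-.5
def rect(name,pts,f,z):
    P=np.array([ray(d,*f(p),z)[:2] for p in pts]); c=P.mean(0)
    e=[P[(i+1)%4]-P[i] for i in range(4)]
    a=[np.degrees(np.arctan2(v[1],v[0]))%90 for v in e]
    print(name,c.round(4),'sides',[round(np.linalg.norm(v),4) for v in e],'ang',np.round(a,1)); return c
rc=rect('rack',[(95,28),(552,92),(485,552),(14,488)],fr,.016)
rect('pins',[(107,45),(532,104),(468,533),(32,470)],fr,.016)
print('mid',ray(d,*fr((284,286)),.016))
for p in [(624,285)]: pass
rect('cr out',[(597,60),(756,37),(782,200),(625,222)],fc,.016)
rect('cr pocket16',[(620,83),(738,65),(757,180),(640,198)],fc,.016)
rect('pins',[(610,74),(744,55),(770,188),(635,208)],fc,.016)
for n,top in dict(TL=(168,121),TR=(410,157),BL=(127,360),BR=(372,396)).items(): print(n,ray(d,*fr(top),.084).round(4))
for n,q in dict(TL=[(120,70),(282,88),(258,246),(95,228)],TR=[(350,95),(513,117),(489,276),(325,258)],BL=[(80,292),(243,312),(218,478),(52,457)],BR=[(312,322),(475,345),(455,510),(287,490)]).items(): rect(n,q,fr,.016)
# side: shaft tops
s=load('side')
for n,p in dict(TL=(503,42),TR=(542,218),BL=(183,68),BR=(203,244)).items(): print('side',n,ray(s,240+(p[0]+.5)/12-.5,168+(p[1]+.5)/12-.5,.084).round(4))
E
```

```text
rack [0.5245 0.1591] sides [np.float64(0.1994), np.float64(0.1995), np.float64(0.1997), np.float64(0.201)] ang [81.7 82.2 82.2 82.1]
pins [0.5252 0.1599] sides [np.float64(0.1853), np.float64(0.1861), np.float64(0.1853), np.float64(0.1858)] ang [81.8 82.  81.7 82. ]
mid [0.52482753 0.16025154 0.016     ]
cr out [ 0.5303 -0.2608] sides [np.float64(0.0969), np.float64(0.0995), np.float64(0.0943), np.float64(0.0988)] ang [8.3 6.3 7.9 7.8]
cr pocket16 [ 0.5291 -0.26  ] sides [np.float64(0.0719), np.float64(0.0702), np.float64(0.0706), np.float64(0.0701)] ang [8.7 6.7 8.7 7.8]
pins [ 0.5293 -0.2606] sides [np.float64(0.0815), np.float64(0.0815), np.float64(0.0813), np.float64(0.0819)] ang [8.1 8.4 8.4 8.5]
TL [0.5813 0.2021 0.084 ]
TR [0.5661 0.1029 0.084 ]
BL [0.4824 0.2159 0.084 ]
BR [0.4677 0.1169 0.084 ]
TL [0.5807 0.2021] sides [np.float64(0.0704), np.float64(0.0697), np.float64(0.0701), np.float64(0.0698)] ang [83.4 82.7 83.5 82.9]
TR [0.5681 0.1033] sides [np.float64(0.0708), np.float64(0.07), np.float64(0.0703), np.float64(0.0719)] ang [82.1 82.  83.6 82.4]
BL [0.4827 0.2167] sides [np.float64(0.0699), np.float64(0.0712), np.float64(0.0706), np.float64(0.071)] ang [82.9 82.8 82.7 82.3]
BR [0.469  0.1177] sides [np.float64(0.0699), np.float64(0.0704), np.float64(0.0711), np.float64(0.072)] ang [81.8 83.7 83.1 82.7]
side TL [0.582  0.2055 0.084 ]
side TR [0.5681 0.1051 0.084 ]
side BL [0.4829 0.2175 0.084 ]
side BR [0.4685 0.1186 0.084 ]
```

```bash
python3 - <<'E'
from h import *
d=load('top');c=d['color']
o=[]
for (x,y) in [(168,125),(410,162),(127,365),(372,402)]:
    u=int(198+x/7);v=int(190+y/7)
    w=cv2.resize(c[v-6:v+6,u-8:u+8],(400,300),interpolation=cv2.INTER_CUBIC);print(u,v)
    o.append(w)
cv2.imwrite('pics/bars.png',np.vstack([np.hstack(o[:2]),np.hstack(o[2:])]))
E
```

```text
222 207
256 213
216 242
251 247
```

View pics/bars.png

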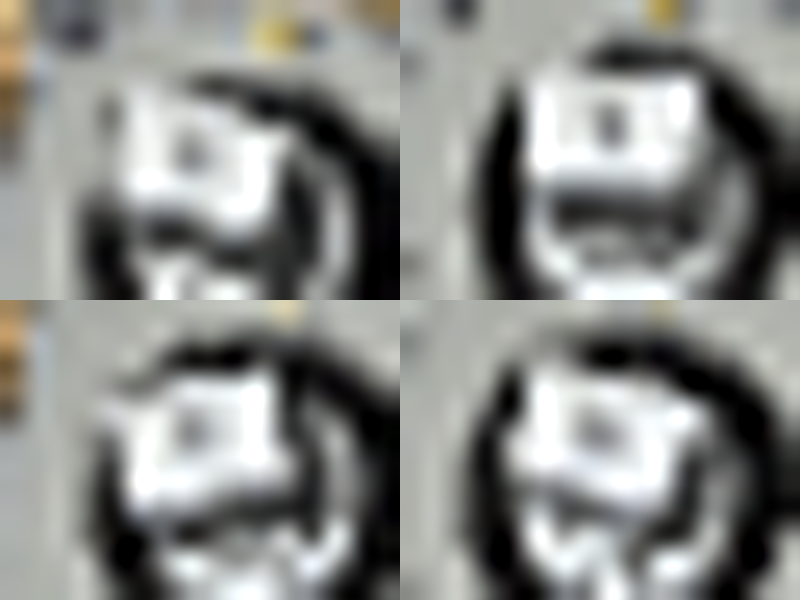

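```bash
cat >> h.py <<'E'
U=dict(TL=(.5813,.2026,-15),TR=(.5674,.1035,0),BL=(.4822,.2165,14),BR=(.4683,.1174,-14))
def go(x,y,z,yaw):
    s=telemetry.get_state(); Q=R.from_quat(s['tcp_rot']); a=np.radians(yaw)
    T=R.from_matrix(np.array([[np.cos(a),np.sin(a),0],[np.sin(a),-np.cos(a),0],[0,0,-1.]]))
    print('shift cm',(Q.inv().apply(np.array([x,y,z])-s['eef_pos'])*100).round(2),'rot',np.degrees((Q.inv()*T).as_rotvec()).round(1))
def st():
    s=telemetry.get_state(); Q=R.from_quat(s['tcp_rot']).as_matrix()
    print('t',round(s['time'],2),'p',s['eef_pos'].round(4),'yaw',np.degrees(np.arctan2(Q[1,0],Q[0,0])).round(1),'F',s['contact_force'].round(2),'M',s['wrist_torque'].round(3),'op',round(s['opening'],3),'ff',s['finger_force'],'q',np.degrees(s['qpos']).round(0))
E
python3 - <<'E'
from h import *
d=load('top')
for n,p,z in [('flaskcap',(207,245),.222),('flaskbase',(238,288),0),('crateL',(190,245),0),('crateR',(565,207),0),('crate rimL',(165,240),.15),('crate rimR',(578,205),.15)]:
    print(n,ray(d,p[0]*.7,p[1]*.7,z).round(3))
go(.5,-.25,.2,45)
E
```

```text
flaskcap [0.645 0.386 0.222]
flaskbase [0.617 0.381 0.   ]
crateL [0.713 0.49  0.   ]
crateR [ 0.798 -0.324  0.   ]
crate rimL [0.677 0.49  0.15 ]
crate rimR [ 0.748 -0.316  0.15 ]
shift cm [ 40.53 -28.94   3.08] rot [ -0.1  -0.  -28.1]
```

Request:
{"method": "arm_command", "body": {"series": [40.5, -28.9, 3.0, 0, 0, -28, 0.5, 40.5, -28.9, 3.0, 0, 0, -28, 0.5, 40.5, -28.9, 3.0, 0, 0, -28, 0.5, 40.5, -28.9, 3.0, 0, 0, -28, 0.5, 40.5, -28.9, 3.0, 0, 0, -28, 0.5, 40.5, -28.9, 3.0, 0, 0, -28, 0.5, 40.5, -28.9, 3.0, 0, 0, -28, 0.5, 40.5, -28.9, 3.0, 0, 0, -28, 0.5, 40.5, -28.9, 3.0, 0, 0, -28, 0.5, 40.5, -28.9, 3.0, 0, 0, -28, 0.5], "force": 20}}

```text
time: 0.93
eef_pos: [0.4509, -0.3138, 0.2058]
tcp_rot: [0.924, 0.382, -0.0, -0.0]
contact_force: [-0.3, 0.4, 0.0]
opening: 0.5
finger_force: 0.0
```

```bash
python3 - <<'E'
from h import *
st(); go(.4683,.1174,.12,76)
E
```

```text
t 0.93 p [ 0.4509 -0.3138  0.2058] yaw 44.9 F [-0.3   0.38  0.04] M [-0.014 -0.     0.066] op 0.5 ff 0.0 q [-45.   2. 110.   0.  69.  -0.]
shift cm [ 31.69 -29.29   8.59] rot [ -0.   -0.  -31.1]
```

Request:
{"method": "arm_command", "body": {"series": [31.5, -29.2, 8, 0, 0, -31, 0.5, 31.5, -29.2, 8, 0, 0, -31, 0.5, 31.5, -29.2, 8, 0, 0, -31, 0.5, 31.5, -29.2, 8, 0, 0, -31, 0.5, 31.5, -29.2, 8, 0, 0, -31, 0.5, 31.5, -29.2, 8, 0, 0, -31, 0.5, 31.5, -29.2, 8, 0, 0, -31, 0.5, 31.5, -29.2, 8, 0, 0, -31, 0.5, 31.5, -29.2, 8, 0, 0, -31, 0.5, 31.5, -29.2, 8, 0, 0, -31, 0.5]}}

```text
time: 1.77
eef_pos: [0.4654, 0.0954, 0.1295]
tcp_rot: [0.788, 0.615, 0.0, 0.0]
contact_force: [1.3, 0.1, -0.0]
opening: 0.495
finger_force: 0.0
```

```bash
python3 - <<'E'
from h import *
st(); go(.4683,.1174,.049,76)
E
```

```text
t 1.77 p [0.4654 0.0954 0.1295] yaw 75.9 F [ 1.31  0.06 -0.  ] M [-0.056 -0.111 -0.019] op 0.495 ff 0.0 q [ -1.  -3. 123.  -0.  60.  13.]
shift cm [ 2.2  -0.26  8.05] rot [ 0.  -0.  -0.1]
```

Request:
{"method": "arm_command", "body": {"series": [2.2, -0.3, 1, 0, 0, 0, 0.5, 2.2, -0.3, 1, 0, 0, 0, 0.5, 2.2, -0.3, 1, 0, 0, 0, 0.5, 2.2, -0.3, 1, 0, 0, 0, 0.5]}}

```text
time: 2.1
eef_pos: [0.4684, 0.1152, 0.1199]
tcp_rot: [0.788, 0.615, -0.0, 0.0]
contact_force: [0.7, -0.6, -0.6]
opening: 0.501
finger_force: 0.0
```

```bash
python3 - <<'E'
from h import *
st(); go(.4683,.1174,.049,76)
d=cam('top');s=cam('side')
a=cv2.resize(d['color'][185:275,195:285],(400,400),interpolation=cv2.INTER_CUBIC)
b=cv2.resize(s['color'][150:220,230:310],(400,350),interpolation=cv2.INTER_CUBIC)
o=np.zeros((400,800,3),np.uint8);o[:,:400]=a;o[:350,400:]=b
cv2.imwrite('pics/chk.png',o)
E
```

```text
t 2.1 p [0.4684 0.1152 0.1199] yaw 76.0 F [ 0.66 -0.58 -0.63] M [-0.035  0.003  0.011] op 0.501 ff 0.0 q [  2.  -1. 122.  -0.  59.  16.]
shift cm [ 0.21 -0.06  7.09] rot [-0.  0. -0.]
```

View pics/chk.png

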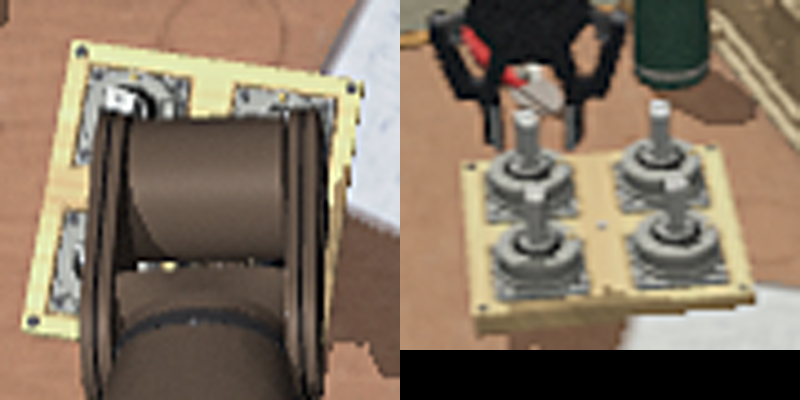

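Request:
{"method": "arm_command", "body": {"series": [0.15, -0.1, 3.5, 0, 0, 0, 0.5, 0.15, -0.1, 7.0, 0, 0, 0, 0.5, 0.15, -0.1, 7.0, 0, 0, 0, 0.5, 0.15, -0.1, 7.0, 0, 0, 0, 0.5, 0.15, -0.1, 7.0, 0, 0, 0, 0.7, 0.15, -0.1, 7.0, 0, 0, 0, 0.9, 0.15, -0.1, 7.0, 0, 0, 0, 1, 0.15, -0.1, 7.0, 0, 0, 0, 1, 0.15, -0.1, 7.0, 0, 0, 0, 1, 0.15, -0.1, 7.0, 0, 0, 0, 1]}}

```text
time: 3.03
eef_pos: [0.4686, 0.1171, 0.0522]
tcp_rot: [0.788, 0.615, 0.0, 0.001]
contact_force: [-3.9, -1.3, 5.7]
opening: 0.165
finger_force: 19.4
```

```bash
python3 - <<'E'
from h import *
st()
E
```

```text
t 3.03 p [0.4686 0.1171 0.0522] yaw 75.9 F [-3.93 -1.35  5.71] M [-0.091  0.681 -0.091] op 0.165 ff 19.40272808074951 q [  2.   6. 124.  -0.  50.  16.]
```

Request:
{"method": "arm_command", "body": {"series": [0, 0, 0, 0, 0, -7, 1, 0, 0, 0, 0, 0, -14, 1, 0, 0, 0, 0, 0, -21, 1, 0, 0, 0, 0, 0, -28, 1, 0, 0, 0, 0, 0, -35, 1, 0, 0, 0, 0, 0, -42, 1, 0, 0, 0, 0, 0, -49, 1, 0, 0, 0, 0, 0, -56, 1, 0, 0, 0, 0, 0, -63, 1, 0, 0, 0, 0, 0, -70, 1]}}

```text
time: 3.87
eef_pos: [0.4697, 0.1175, 0.0522]
tcp_rot: [0.291, 0.957, 0.001, 0.002]
contact_force: [-0.4, 1.1, 2.7]
opening: 0.166
finger_force: 21.8
```

```bash
python3 - <<'E'
from h import *
st()
E
```

```text
t 3.87 p [0.4697 0.1175 0.0522] yaw 146.2 F [-0.37  1.08  2.69] M [ 0.276  0.216 -0.23 ] op 0.166 ff 21.838530600070953 q [  2.   6. 124.   0.  50. -54.]
```

Request:
{"method": "arm_command", "body": {"series": [0, 0, 0, 0, 0, -7, 1, 0, 0, 0, 0, 0, -10, 1, 0, 0, 0, 0, 0, -10, 1, 0, 0, 0, 0, 0, -10, 1, 0, 0, 0, 0, 0, -10, 1]}}

```text
time: 4.28
eef_pos: [0.4698, 0.1177, 0.0522]
tcp_rot: [0.21, 0.978, 0.001, 0.002]
contact_force: [-1.3, 2.7, 6.9]
opening: 0.161
finger_force: 21.3
```

```bash
python3 - <<'E'
from h import *
st()
E
```

```text
t 4.28 p [0.4698 0.1177 0.0522] yaw 155.8 F [-1.34  2.69  6.93] M [ 0.453  0.31  -0.105] op 0.161 ff 21.337644159793854 q [  2.   6. 124.   0.  50. -64.]
```

```bash
cat >> h.py <<'E'
def feel(n=6):
    L=[]
    for i in range(n):
        vision.read_camera('side'); s=telemetry.get_state(); L.append([*s['contact_force'],*s['wrist_torque']])
    L=np.array(L); print('feel',L.mean(0).round(3),'Mz',L[:,5].round(3))
E
python3 - <<'E'
from h import *
feel();st()
E
```

```text
feel [-0.895  1.861  6.279  0.455  0.318 -0.162] Mz [-0.197 -0.146 -0.138 -0.167 -0.171 -0.152]
t 4.58 p [0.4698 0.1177 0.0522] yaw 155.8 F [-1.15  1.85  6.37] M [ 0.486  0.352 -0.152] op 0.164 ff 21.342650055885315 q [  2.   6. 124.   0.  50. -64.]
```

```bash
python3 - <<'E'
from h import *
go(.4825,.2165,.11,104)
E
```

```text
shift cm [ 2.87  9.55 -5.76] rot [ 0.2  0.1 51.8]
```

Request:
{"method": "arm_command", "body": {"series": [0, 0, 0, 0, 0, 0, 0.5, 0, 0, 0, 0, 0, 0, 0.5, 0, 0, 0, 0, 0, 0, 0.5, 0, 0, -4, 0, 0, 0, 0.5, 0, 0, -6, 0, 0, 7, 0.5, 1.4, 4, -6, 0, 0, 14, 0.5, 2.5, 8, -6, 0, 0, 21, 0.5, 2.9, 9.6, -6, 0, 0, 28, 0.5, 2.9, 9.6, -6, 0, 0, 35, 0.5, 2.9, 9.6, -6, 0, 0, 42, 0.5]}}

```text
time: 5.42
eef_pos: [0.4804, 0.218, 0.1097]
tcp_rot: [0.539, 0.842, -0.0, 0.0]
contact_force: [0.3, -0.8, 0.0]
opening: 0.5
finger_force: 0.0
```

```bash
python3 - <<'E'
from h import *
st();go(.4825,.2165,.11,104);go(.4825,.2165,.05,104)
E
```

```text
t 5.42 p [0.4804 0.218  0.1097] yaw 114.7 F [ 0.27 -0.8   0.03] M [-0.036  0.014 -0.011] op 0.5 ff 0.0 q [ 13.   6. 116.  -0.  58. -11.]
shift cm [-0.22  0.13 -0.03] rot [-0.   0.  10.7]
shift cm [-0.22  0.13  5.97] rot [-0.   0.  10.7]
```

Request:
{"method": "arm_command", "body": {"series": [-0.2, 0.1, 0, 0, 0, 7, 0.5, -0.2, 0.1, 0.5, 0, 0, 10.7, 0.5, -0.2, 0.1, 4, 0, 0, 10.7, 0.5, -0.2, 0.1, 5.8, 0, 0, 10.7, 0.5, -0.2, 0.1, 5.8, 0, 0, 10.7, 0.7, -0.2, 0.1, 5.8, 0, 0, 10.7, 0.8, -0.2, 0.1, 5.8, 0, 0, 10.7, 0.9, -0.2, 0.1, 5.8, 0, 0, 10.7, 1, -0.2, 0.1, 5.8, 0, 0, 10.7, 1, -0.2, 0.1, 5.8, 0, 0, 10.7, 1]}}

```text
time: 6.25
eef_pos: [0.4823, 0.2153, 0.0523]
tcp_rot: [0.614, 0.789, 0.0, 0.0]
contact_force: [-0.6, -0.3, -4.9]
opening: 0.161
finger_force: 25.8
```

```bash
python3 - <<'E'
from h import *
st();feel(4)
E
```

```text
t 6.25 p [0.4823 0.2153 0.0523] yaw 104.2 F [-0.62 -0.31 -4.87] M [ 0.001  0.015 -0.016] op 0.161 ff 25.79251080751419 q [ 13.  11. 118.  -0.  51.  -1.]
feel [ 0.392 -0.079 -4.922  0.01  -0.019 -0.011] Mz [-0.015 -0.045 -0.022  0.037]
```

Request:
{"method": "arm_command", "body": {"series": [0, 0, 0, 0, 0, -7, 1, 0, 0, 0, 0, 0, -14, 1, 0, 0, 0, 0, 0, -21, 1, 0, 0, 0, 0, 0, -28, 1, 0, 0, 0, 0, 0, -35, 1, 0, 0, 0, 0, 0, -42, 1, 0, 0, 0, 0, 0, -49, 1, 0, 0, 0, 0, 0, -56, 1, 0, 0, 0, 0, 0, -63, 1, 0, 0, 0, 0, 0, -70, 1]}}

```text
time: 7.28
eef_pos: [0.4828, 0.2157, 0.0522]
tcp_rot: [0.048, 0.999, 0.001, 0.001]
contact_force: [-0.3, 1.6, -4.5]
opening: 0.159
finger_force: 25.8
```

```bash
python3 - <<'E'
from h import *
st()
E
```

```text
t 7.28 p [0.4828 0.2157 0.0522] yaw 174.5 F [-0.33  1.62 -4.54] M [ 0.406 -0.097  0.005] op 0.159 ff 25.761500000953674 q [ 13.  11. 118.   0.  51. -72.]
```

Request:
{"method": "arm_command", "body": {"series": [0, 0, 0, 0, 0, -7, 1, 0, 0, 0, 0, 0, -10, 1, 0, 0, 0, 0, 0, -10, 1, 0, 0, 0, 0, 0, -10, 1, 0, 0, 0, 0, 0, -10, 1]}}

```text
time: 7.7
eef_pos: [0.4827, 0.216, 0.0523]
tcp_rot: [-0.036, 0.999, 0.001, 0.001]
contact_force: [0.7, 4.3, -4.0]
opening: 0.161
finger_force: 25.8
```

```bash
python3 - <<'E'
from h import *
st();feel(5);go(.5815,.2026,.11,75)
E
```

```text
t 7.7 p [0.4827 0.216  0.0523] yaw -175.9 F [ 0.75  4.34 -3.99] M [ 0.775 -0.127 -0.036] op 0.161 ff 25.79827755689621 q [ 13.  11. 118.   0.  51. -81.]
feel [ 0.78   4.735 -4.     1.    -0.096 -0.006] Mz [ 0.069 -0.024 -0.045 -0.025 -0.003]
shift cm [-9.76 -2.03 -5.76] rot [ 1.000e-01 -0.000e+00  1.092e+02]
```

Request:
{"method": "arm_command", "body": {"series": [0, 0, 0, 0, 0, 0, 0.5, 0, 0, 0, 0, 0, 0, 0.5, 0, 0, 0, 0, 0, 0, 0.5, 0, 0, -4, 0, 0, 0, 0.5, 0, 0, -6, 0, 0, 7, 0.5, -4, -1, -6, 0, 0, 14, 0.5, -8, -1.5, -6, 0, 0, 21, 0.5, -9.7, -2, -6, 0, 0, 28, 0.5, -9.7, -2, -6, 0, 0, 35, 0.5, -9.7, -2, -6, 0, 0, 42, 0.5]}}

```text
time: 8.78
eef_pos: [0.5821, 0.2014, 0.1124]
tcp_rot: [0.327, 0.945, -0.0, 0.001]
contact_force: [0.0, 0.4, 0.5]
opening: 0.497
finger_force: 0.0
```

```bash
python3 - <<'E'
from h import *
st();go(.5815,.2026,.11,75)
E
```

```text
t 8.78 p [0.5821 0.2014 0.1124] yaw 141.8 F [0.01 0.42 0.46] M [ 0.026 -0.01   0.028] op 0.497 ff 0.0 q [ 10.  16. 104.  -0.  60. -42.]
shift cm [0.12 0.06 0.24] rot [ 0.   0.1 66.8]
```

Request:
{"method": "arm_command", "body": {"series": [0, 0, 0, 0, 0, 7, 0.5, 0, 0, 0, 0, 0, 14, 0.5, 0, 0, 0, 0, 0, 21, 0.5, 0, 0, 0, 0, 0, 28, 0.5, 0, 0, 0, 0, 0, 35, 0.5, 0, 0, 0, 0, 0, 42, 0.5, 0, 0, 0, 0, 0, 49, 0.5, 0, 0, 0, 0, 0, 56, 0.5, 0, 0, 0, 0, 0, 63, 0.5, 0, 0, 0, 0, 0, 67, 0.5]}}

```text
time: 9.62
eef_pos: [0.5807, 0.2019, 0.1123]
tcp_rot: [0.794, 0.608, -0.0, 0.0]
contact_force: [0.4, 0.2, 0.1]
opening: 0.497
finger_force: 0.0
```

```bash
python3 - <<'E'
from h import *
st();go(.5815,.2026,.052,75)
E
```

```text
t 9.62 p [0.5807 0.2019 0.1123] yaw 74.9 F [0.41 0.16 0.11] M [-0.011 -0.016  0.008] op 0.497 ff 0.0 q [ 10.  16. 104.  -0.  60.  25.]
shift cm [0.1  0.06 6.03] rot [ 0.   0.1 -0.1]
```

Request:
{"method": "arm_command", "body": {"series": [0.1, 0, 3.5, 0, 0, 0, 0.5, 0.1, 0, 6, 0, 0, 0, 0.5, 0.1, 0, 6, 0, 0, 0, 0.5, 0.1, 0, 6, 0, 0, 0, 0.7, 0.1, 0, 6, 0, 0, 0, 0.8, 0.1, 0, 6, 0, 0, 0, 0.9, 0.1, 0, 6, 0, 0, 0, 1, 0.1, 0, 6, 0, 0, 0, 1, 0.1, 0, 6, 0, 0, 0, 1]}}

```text
time: 10.37
eef_pos: [0.5818, 0.2035, 0.0537]
tcp_rot: [0.792, 0.61, 0.001, 0.001]
contact_force: [-1.4, -1.6, 3.1]
opening: 0.156
finger_force: 27.6
```

```bash
python3 - <<'E'
from h import *
st();feel(3)
E
```

```text
t 10.37 p [0.5818 0.2035 0.0537] yaw 75.2 F [-1.42 -1.61  3.07] M [-0.101  0.19   0.005] op 0.156 ff 27.6285383105278 q [ 10.  21. 105.  -0.  54.  25.]
feel [-2.102 -1.011  5.896 -0.095  0.272 -0.024] Mz [ 0.    -0.068 -0.004]
```

Request:
{"method": "arm_command", "body": {"series": [0, 0, 0, 0, 0, -7, 1, 0, 0, 0, 0, 0, -14, 1, 0, 0, 0, 0, 0, -21, 1, 0, 0, 0, 0, 0, -28, 1, 0, 0, 0, 0, 0, -35, 1, 0, 0, 0, 0, 0, -42, 1, 0, 0, 0, 0, 0, -49, 1, 0, 0, 0, 0, 0, -56, 1, 0, 0, 0, 0, 0, -63, 1, 0, 0, 0, 0, 0, -70, 1]}}

```text
time: 11.35
eef_pos: [0.5814, 0.2035, 0.0537]
tcp_rot: [0.296, 0.955, 0.0, 0.0]
contact_force: [-1.9, -2.4, 7.6]
opening: 0.159
finger_force: 28.2
```

```bash
python3 - <<'E'
from h import *
st()
E
```

```text
t 11.35 p [0.5814 0.2035 0.0537] yaw 145.6 F [-1.93 -2.44  7.64] M [-0.114  0.571 -0.001] op 0.159 ff 28.227519392967224 q [ 10.  21. 105.  -0.  54. -46.]
```

Request:
{"method": "arm_command", "body": {"series": [0, 0, 0, 0, 0, -7, 1, 0, 0, 0, 0, 0, -10, 1, 0, 0, 0, 0, 0, -10, 1, 0, 0, 0, 0, 0, -10, 1, 0, 0, 0, 0, 0, -10, 1]}}

```text
time: 11.77
eef_pos: [0.5814, 0.2034, 0.0537]
tcp_rot: [0.215, 0.977, 0.0, 0.0]
contact_force: [-3.1, -1.6, 6.5]
opening: 0.159
finger_force: 28.2
```

```bash
python3 - <<'E'
from h import *
st();feel(5);go(.5685,.1035,.11,90)
E
```

```text
t 11.77 p [0.5814 0.2034 0.0537] yaw 155.2 F [-3.06 -1.59  6.5 ] M [-0.093  0.537  0.01 ] op 0.159 ff 28.22575092315674 q [ 10.  21. 105.  -0.  54. -55.]
feel [-2.47  -1.847  7.099 -0.164  0.595  0.012] Mz [ 0.024 -0.002  0.022 -0.006  0.024]
shift cm [-3.02 -9.61 -5.63] rot [ 0.   0.  65.2]
```

TL sound. Next TR.

Request:
{"method": "arm_command", "body": {"series": [0, 0, 0, 0, 0, 0, 0.5, 0, 0, 0, 0, 0, 0, 0.5, 0, 0, 0, 0, 0, 0, 0.5, 0, 0, -4, 0, 0, 0, 0.5, 0, 0, -6, 0, 0, 7, 0.5, -1, -4, -6, 0, 0, 14, 0.5, -2.5, -8, -6, 0, 0, 21, 0.5, -3, -9.6, -6, 0, 0, 28, 0.5, -3, -9.6, -6, 0, 0, 35, 0.5, -3, -9.6, -6, 0, 0, 42, 0.5]}}

```text
time: 12.85
eef_pos: [0.5676, 0.1023, 0.1117]
tcp_rot: [0.554, 0.833, 0.0, -0.0]
contact_force: [-0.2, 0.6, 0.5]
opening: 0.501
finger_force: 0.0
```

```bash
python3 - <<'E'
from h import *
st();go(.568,.1035,.0525,90)
E
```

```text
t 12.85 p [0.5676 0.1023 0.1117] yaw 112.7 F [-0.18  0.61  0.54] M [ 0.007 -0.066  0.017] op 0.501 ff 0.0 q [  0.  12. 110.   0.  59. -23.]
shift cm [0.1  0.08 5.92] rot [-0.  -0.  22.7]
```

Request:
{"method": "arm_command", "body": {"series": [0.1, 0.1, 0, 0, 0, 7, 0.5, 0.1, 0.1, 0, 0, 0, 14, 0.5, 0.1, 0.1, 0, 0, 0, 21, 0.5, 0.1, 0.1, 3.5, 0, 0, 22.7, 0.5, 0.1, 0.1, 5.9, 0, 0, 22.7, 0.5, 0.1, 0.1, 5.9, 0, 0, 22.7, 0.6, 0.1, 0.1, 5.9, 0, 0, 22.7, 0.75, 0.1, 0.1, 5.9, 0, 0, 22.7, 0.9, 0.1, 0.1, 5.9, 0, 0, 22.7, 1, 0.1, 0.1, 5.9, 0, 0, 22.7, 1]}}

```text
time: 13.68
eef_pos: [0.5682, 0.1051, 0.0535]
tcp_rot: [0.704, 0.71, 0.0, 0.0]
contact_force: [-0.6, 0.0, -4.4]
opening: 0.159
finger_force: 25.5
```

```bash
python3 - <<'E'
from h import *
feel(4);st()
E
```

```text
feel [-1.457e+00  3.270e-01 -3.481e+00  1.000e-03  2.190e-01  2.500e-02] Mz [0.01  0.015 0.028 0.048]
t 13.88 p [0.5682 0.1051 0.0532] yaw 90.5 F [-0.93  0.72 -3.08] M [0.035 0.217 0.048] op 0.157 ff 25.509478747844696 q [  0.  16. 111.   0.  53.  -0.]
```

Request:
{"method": "arm_command", "body": {"series": [0, 0, 0, 0, 0, -7, 1, 0, 0, 0, 0, 0, -14, 1, 0, 0, 0, 0, 0, -21, 1, 0, 0, 0, 0, 0, -28, 1, 0, 0, 0, 0, 0, -35, 1, 0, 0, 0, 0, 0, -42, 1, 0, 0, 0, 0, 0, -49, 1, 0, 0, 0, 0, 0, -56, 1, 0, 0, 0, 0, 0, -63, 1, 0, 0, 0, 0, 0, -70, 1]}}

```text
time: 14.72
eef_pos: [0.5679, 0.1052, 0.053]
tcp_rot: [0.166, 0.986, 0.0, -0.0]
contact_force: [-2.2, 0.6, -2.8]
opening: 0.159
finger_force: 25.5
```

```bash
python3 - <<'E'
from h import *
st()
E
```

```text
t 14.72 p [0.5679 0.1052 0.053 ] yaw 160.8 F [-2.22  0.55 -2.77] M [0.116 0.355 0.007] op 0.159 ff 25.548427999019623 q [  0.  16. 111.   0.  53. -70.]
```

Request:
{"method": "arm_command", "body": {"series": [0, 0, 0, 0, 0, -7, 1, 0, 0, 0, 0, 0, -10, 1, 0, 0, 0, 0, 0, -10, 1, 0, 0, 0, 0, 0, -10, 1, 0, 0, 0, 0, 0, -10, 1]}}

```text
time: 15.13
eef_pos: [0.5679, 0.1051, 0.053]
tcp_rot: [0.083, 0.997, 0.0, -0.0]
contact_force: [-2.3, 1.4, -2.0]
opening: 0.155
finger_force: 25.7
```

```bash
python3 - <<'E'
from h import *
st();feel(5);go(.4695,.1177,.11,150)
E
```

```text
t 15.13 p [0.5679 0.1051 0.053 ] yaw 170.4 F [-2.27  1.43 -1.99] M [0.174 0.539 0.028] op 0.155 ff 25.669158697128296 q [  0.  16. 111.   0.  53. -80.]
feel [-3.095  0.487 -1.961  0.172  0.638 -0.013] Mz [ 0.036 -0.036 -0.013 -0.006 -0.046]
shift cm [ 9.92 -0.39 -5.69] rot [-0.  -0.1 20.5]
```

Request:
{"method": "arm_command", "body": {"series": [0, 0, 0, 0, 0, 0, 0.5, 0, 0, 0, 0, 0, 0, 0.5, 0, 0, 0, 0, 0, 0, 0.5, 0, 0, -4, 0, 0, 0, 0.5, 0, 0, -6, 0, 0, 7, 0.5, 4, -0.2, -6, 0, 0, 14, 0.5, 8, -0.4, -6, 0, 0, 21, 0.5, 9.9, -0.4, -6, 0, 0, 23, 0.5, 9.9, -0.4, -6, 0, 0, 23, 0.5, 9.9, -0.4, -6, 0, 0, 23, 0.5]}}

```text
time: 16.22
eef_pos: [0.4704, 0.1175, 0.1139]
tcp_rot: [0.279, 0.96, 0.0, 0.002]
contact_force: [1.1, -0.2, 0.9]
opening: 0.495
finger_force: 0.0
```

```bash
python3 - <<'E'
from h import *
st();go(.4697,.1177,.052,147)
E
```

```text
t 16.22 p [0.4704 0.1175 0.1139] yaw 147.6 F [ 1.15 -0.22  0.87] M [-0.045  0.004  0.027] op 0.495 ff 0.0 q [  2.  -0. 122.  -0.  58. -56.]
shift cm [ 0.09 -0.03  6.19] rot [0.1 0.2 0.6]
```

Request:
{"method": "arm_command", "body": {"series": [0, 0, 3.5, 0, 0, 0, 0.5, 0, 0, 6, 0, 0, 0, 0.5, 0, 0, 6, 0, 0, 0, 0.5, 0, 0, 6, 0, 0, 0, 0.7, 0, 0, 6, 0, 0, 0, 0.8, 0, 0, 6, 0, 0, 0, 0.9, 0, 0, 6, 0, 0, 0, 1, 0, 0, 6, 0, 0, 0, 1, 0, 0, 6, 0, 0, 0, 1], "force": 20}}

```text
time: 16.97
eef_pos: [0.4716, 0.1172, 0.0546]
tcp_rot: [0.28, 0.96, 0.0, 0.002]
contact_force: [1.1, -2.0, 3.3]
opening: 0.16
finger_force: 26.9
```

```bash
python3 - <<'E'
from h import *
st();feel(5)
E
```

```text
t 16.97 p [0.4716 0.1172 0.0546] yaw 147.5 F [ 1.08 -2.    3.27] M [-0.261 -0.089  0.01 ] op 0.16 ff 26.89126342535019 q [  2.   6. 124.  -0.  51. -56.]
feel [ 6.220e-01 -2.049e+00  5.537e+00 -2.870e-01 -1.000e-01 -1.000e-03] Mz [-0.016 -0.032  0.01   0.004  0.027]
```

Request:
{"method": "arm_command", "body": {"series": [0, 0, 0, 0, 0, 0, 1, 0, 0, 0, 0, 0, 0, 1, 0, 0, -1, 0, 0, 0, 1, 0, 0, -2, 0, 0, 0, 1, 0, 0, -4, 0, 0, 0, 1, 0, 0, -7, 0, 0, 0, 1, 0, 0, -10, 0, 0, 0, 1, 0, 0, -10, 0, 0, 0, 1], "force": 50}}

```text
time: 17.88
eef_pos: [0.4734, 0.1179, 0.1594]
tcp_rot: [0.28, 0.96, 0.002, 0.005]
contact_force: [1.3, 0.0, -2.8]
opening: 0.155
finger_force: 50.8
```

```bash
python3 - <<'E'
from h import *
feel(3);st();go(.5293,-.2605,.15,163.5)
E
```

```text
feel [ 0.19  -0.279 -4.328 -0.023  0.    -0.033] Mz [-0.028 -0.05  -0.023]
t 18.03 p [0.4688 0.1175 0.1519] yaw 147.5 F [ 0.21 -0.81 -4.07] M [-0.041 -0.007 -0.023] op 0.155 ff 50.64291000366211 q [  2.  -3. 121.   0.  63. -56.]
shift cm [-25.41 -28.64   0.17] rot [ -0.   -0.1 -16. ]
```

Request:
{"method": "arm_command", "body": {"series": [-2, -2.2, 0, 0, 0, -2, 1, -4.5, -5, 0, 0, 0, -4, 1, -7.3, -8, 0, 0, 0, -6, 1, -10, -11.3, 0, 0, 0, -8, 1, -12.8, -14.5, 0, 0, 0, -10, 1, -15.6, -17.6, 0, 0, 0, -12, 1, -18.4, -20.7, 0, 0, 0, -14, 1, -21, -23.7, 0, 0, 0, -16, 1, -23.4, -26.4, 0, 0, 0, -16, 1, -25.4, -28.6, 0, 0, 0, -16, 1]}}

```text
time: 18.87
eef_pos: [0.5289, -0.2621, 0.1494]
tcp_rot: [0.144, 0.99, 0.001, -0.003]
contact_force: [0.5, -0.5, -4.0]
opening: 0.153
finger_force: 50.8
```

Request:
{"method": "arm_command", "body": {"series": [0, 0, 0, 0, 0, 0, 1, 0, 0, 4, 0, 0, 0, 1, 0, 0, 6, 0, 0, 0, 1, 0, 0, 6, 0, 0, 0, 1, 0, 0, 6, 0, 0, 0, 1]}}

```text
time: 19.28
eef_pos: [0.5281, -0.2581, 0.089]
tcp_rot: [0.143, 0.99, 0.002, -0.004]
contact_force: [0.7, 0.8, -4.0]
opening: 0.149
finger_force: 50.8
```

```bash
python3 - <<'E'
from h import *
feel(3);st();go(.5293,-.2605,.07,163.5)
d=cam('top');s=cam('side')
p=proj(d,[.53,-.26,.05])[0].astype(int);q=proj(s,[.53,-.26,.05])[0].astype(int);print(p,q)
x0,y0=q[0]-33,q[1]-25;print(x0,y0)
a=cv2.resize(d['color'][p[1]-32:p[1]+32,p[0]-32:p[0]+32],(256,256),interpolation=cv2.INTER_CUBIC)
b=cv2.resize(s['color'][y0:y0+60,x0:x0+54],(540,600),interpolation=cv2.INTER_CUBIC)
o=np.zeros((600,800,3),np.uint8);o[:256,:256]=a;o[:,260:]=b
cv2.imwrite('pics/cr.png',o)
E
```

```text
feel [-0.072 -0.586 -3.422 -0.033 -0.06  -0.013] Mz [-0.007 -0.041  0.01 ]
t 19.43 p [ 0.5316 -0.2605  0.0944] yaw 163.5 F [-0.76 -0.72 -3.58] M [-0.005 -0.043  0.01 ] op 0.156 ff 50.843950510025024 q [ -36.   15.  108.    0.   57. -109.]
shift cm [ 0.22 -0.06  2.44] rot [-0.   0.1  0. ]
[381 226] [303 262]
270 237
```

View pics/cr.png

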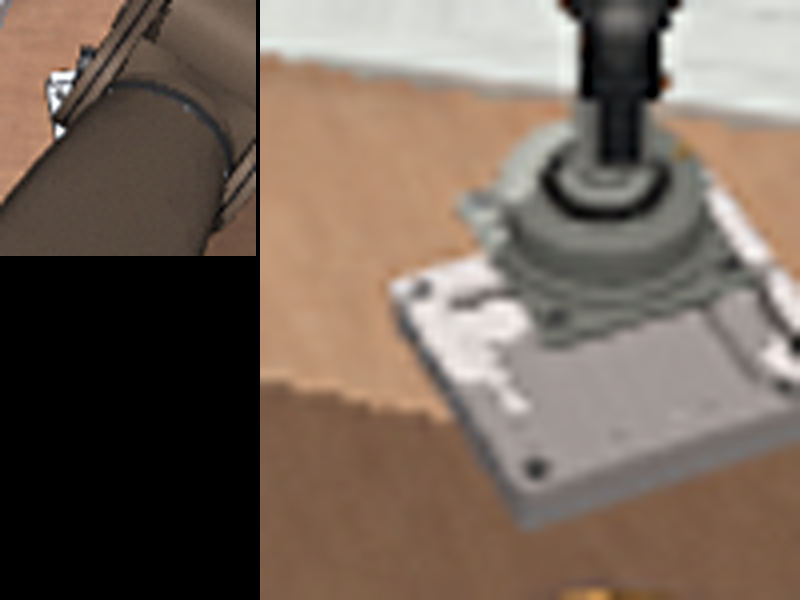

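```bash
python3 - <<'E'
from h import *
s=load('side')
f=lambda x,y:(270+(x-260+.5)/10-.5,237+(y+.5)/10-.5)
g=lambda p:(((p[0]-270+.5)*10-.5+260).round(),((p[1]-237+.5)*10-.5).round())
for n,x,y,z in [('ring',607,183,.0798),('boss c',610,183,.0798),('plate left',395,290,.016),('plate front',522,500,.016)]: print(n,ray(s,*f(x,y),z).round(4))
c=np.array([.5293,-.2605]);a=np.radians(8.3);M=np.array([[np.cos(a),-np.sin(a)],[np.sin(a),np.cos(a)]])
for v in [(-.048,.048),(-.048,-.048),(-.0408,-.0408),(-.0408,.0408)]: w=c+M@v; print(v,w.round(4),g(proj(s,[*w,.016])[0]))
# flange prediction
u=np.array([.5316,-.2605])
for v in [(-.034,-.034),(.034,-.034),(-.034,.034)]:
  for z in (.0518,.0588): w=u+M@v; print('fl',v,z,g(proj(s,[*w,z])[0]))
E
```

```text
ring [ 0.5307 -0.26    0.0798]
boss c [ 0.5316 -0.2602  0.0798]
plate left [ 0.4764 -0.221   0.016 ]
plate front [ 0.4895 -0.3153  0.016 ]
(-0.048, 0.048) [ 0.4749 -0.2199] (np.float64(389.0), np.float64(289.0))
(-0.048, -0.048) [ 0.4887 -0.3149] (np.float64(519.0), np.float64(500.0))
(-0.0408, -0.0408) [ 0.4948 -0.3068] (np.float64(532.0), np.float64(476.0))
(-0.0408, 0.0408) [ 0.483 -0.226] (np.float64(421.0), np.float64(297.0))
fl (-0.034, -0.034) 0.0518 (np.float64(552.0), np.float64(362.0))
fl (-0.034, -0.034) 0.0588 (np.float64(552.0), np.float64(344.0))
fl (0.034, -0.034) 0.0518 (np.float64(765.0), np.float64(296.0))
fl (0.034, -0.034) 0.0588 (np.float64(766.0), np.float64(278.0))
fl (-0.034, 0.034) 0.0518 (np.float64(457.0), np.float64(215.0))
fl (-0.034, 0.034) 0.0588 (np.float64(457.0), np.float64(197.0))
```

Request:
{"method": "arm_command", "body": {"series": [0.2, 0, 0.8, 0, 0, 0, 1, 0.2, 0, 1.6, 0, 0, 0, 1, 0.2, 0, 2.4, 0, 0, 0, 1, 0.2, 0, 2.9, 0, 0, 0, 1, 0.2, 0, 2.9, 0, 0, 0, 1, 0.2, 0, 2.9, 0, 0, 0, 1]}}

```text
time: 20.03
eef_pos: [0.5283, -0.2594, 0.0631]
tcp_rot: [0.143, 0.99, 0.0, -0.001]
contact_force: [0.4, -0.4, -4.0]
opening: 0.151
finger_force: 50.9
```

```bash
python3 - <<'E'
from h import *
feel(2);st();go(.5298,-.2605,.0546,163.5)
E
```

```text
feel [ 0.42  -0.689 -3.579 -0.016 -0.035 -0.017] Mz [-0.024 -0.01 ]
t 20.13 p [ 0.5289 -0.2599  0.0641] yaw 163.5 F [ 0.41 -1.07 -3.49] M [ 0.015 -0.055 -0.01 ] op 0.152 ff 50.88695526123047 q [ -36.   17.  109.   -0.   54. -110.]
shift cm [-0.11 -0.04  0.95] rot [-0.  0.  0.]
```

Request:
{"method": "arm_command", "body": {"series": [0, 0, 0.2, 0, 0, 0, 1, 0, 0, 0.4, 0, 0, 0, 1, 0, 0, 0.5, 0, 0, 0, 1, 0, 0, 0.6, 0, 0, 0, 1, 0, 0, 0.6, 0, 0, 0, 1]}}

```text
time: 20.55
eef_pos: [0.5299, -0.2602, 0.0591]
tcp_rot: [0.143, 0.99, -0.0, 0.001]
contact_force: [2.9, 0.7, 1.6]
opening: 0.153
finger_force: 51.5
```

```bash
python3 - <<'E'
from h import *
feel(2);st();go(.5298,-.2605,.0546,163.5)
E
```

```text
feel [ 1.918  1.341  1.033  0.141 -0.334 -0.003] Mz [ 0.013 -0.019]
t 20.65 p [ 0.5298 -0.2601  0.0591] yaw 163.5 F [1.91 1.38 1.52] M [ 0.145 -0.353 -0.019] op 0.155 ff 51.51301145553589 q [ -36.   17.  109.    0.   54. -110.]
shift cm [-0.01 -0.04  0.45] rot [-0.   0.2  0. ]
```

Request:
{"method": "arm_command", "body": {"series": [-0.1, 0.1, 0, 0, 0, 0, 1, -0.1, 0.1, 0, 0, 0, 0, 1, -0.1, 0.1, 0.1, 0, 0, 0, 1, -0.1, 0.1, 0.2, 0, 0, 0, 1, -0.1, 0.1, 0.3, 0, 0, 0, 1, -0.1, 0.1, 0.3, 0, 0, 0, 1]}}

```text
time: 21.15
eef_pos: [0.5303, -0.259, 0.0548]
tcp_rot: [0.144, 0.99, 0.0, 0.0]
contact_force: [4.1, 0.3, -2.9]
opening: 0.156
finger_force: 51.0
```

```bash
python3 - <<'E'
from h import *
feel(2);st()
E
```

```text
feel [ 3.506  0.137 -2.717  0.104 -0.883  0.009] Mz [ 0.081 -0.062]
t 21.25 p [ 0.5303 -0.259   0.0548] yaw 163.5 F [ 3.27  0.67 -3.03] M [ 0.099 -0.914 -0.062] op 0.152 ff 50.9871643781662 q [ -36.   18.  109.    0.   53. -109.]
```

Request:
{"method": "arm_command", "body": {"series": [-0.1, 0.03, 0, 0, 0, 0, 1, -0.1, 0.03, 0.1, 0, 0, 0, 1, -0.1, 0.03, 0.2, 0, 0, 0, 1, -0.1, 0.03, 0.3, 0, 0, 0, 1, -0.1, 0.03, 0.3, 0, 0, 0, 1]}}

```text
time: 21.67
eef_pos: [0.5306, -0.2591, 0.0547]
tcp_rot: [0.143, 0.99, 0.0, -0.001]
contact_force: [-4.5, 4.4, 13.3]
opening: 0.152
finger_force: 53.2
```

```bash
python3 - <<'E'
from h import *
feel(2);st()
E
```

```text
feel [-4.042  3.683 12.195  0.66   0.639  0.018] Mz [ 0.039 -0.003]
t 21.77 p [ 0.5306 -0.2591  0.0547] yaw 163.5 F [-3.77  3.78 11.66] M [ 0.667  0.623 -0.003] op 0.156 ff 53.152549266815186 q [ -36.   18.  109.   -0.   54. -109.]
```

Request:
{"method": "arm_command", "body": {"series": [0, 0, -0.1, 0, 0, 0, 1, 0, 0, -0.2, 0, 0, 0, 1, 0, 0, -0.2, 0, 0, 0, 0.9, 0, 0, -0.2, 0, 0, 0, 0.7, 0, 0, -0.2, 0, 0, 0, 0.5, 0, 0, -0.2, 0, 0, 0, 0.5, 0, 0, -3, 0, 0, 0, 0.5, 0, 0, -7, 0, 0, 0, 0.5, 0, 0, -11, 0, 0, 0, 0.5, 0, 0, -15, 0, 0, 0, 0.5], "force": 20}}

```text
time: 22.6
eef_pos: [0.5303, -0.2587, 0.2025]
tcp_rot: [0.143, 0.99, 0.0, -0.001]
contact_force: [0.8, -0.3, -0.4]
opening: 0.496
finger_force: 0.0
```

```bash
python3 - <<'E'
from h import *
st();go(.35,-.5,.25,140)
E
```

```text
t 22.6 p [ 0.5303 -0.2587  0.2025] yaw 163.5 F [ 0.82 -0.26 -0.37] M [-0.026 -0.07  -0.019] op 0.496 ff 0.0 q [ -36.    7.  104.   -0.   69. -109.]
shift cm [ 10.45 -28.25  -4.74] rot [-0.  -0.1 23.5]
```

Back off so the top camera sees everything.

Request:
{"method": "arm_command", "body": {"series": [10.5, -28, -4.7, 0, 0, 0, 0.5, 10.5, -28, -4.7, 0, 0, 0, 0.5, 10.5, -28, -4.7, 0, 0, 0, 0.5, 10.5, -28, -4.7, 0, 0, 0, 0.5, 10.5, -28, -4.7, 0, 0, 0, 0.5, 10.5, -28, -4.7, 0, 0, 0, 0.5, 10.5, -28, -4.7, 0, 0, 0, 0.5, 10.5, -28, -4.7, 0, 0, 0, 0.5, 10.5, -28, -4.7, 0, 0, 0, 0.5, 10.5, -28, -4.7, 0, 0, 0, 0.5]}}

```text
time: 23.43
eef_pos: [0.3506, -0.4975, 0.2482]
tcp_rot: [0.144, 0.99, 0.001, -0.0]
contact_force: [0.2, 0.2, -1.0]
opening: 0.5
finger_force: 0.0
```

```bash
python3 - <<'E'
from h import *
d=cam('top');s=cam('side')
c=d['color'];e=s['color']
o=np.zeros((600,800,3),np.uint8)
o[:300,:400]=cv2.resize(c[195:270,200:300],(400,300),interpolation=cv2.INTER_CUBIC)
o[:300,400:]=cv2.resize(c[197:257,345:425],(400,300),interpolation=cv2.INTER_CUBIC)
o[300:,:400]=cv2.resize(e[160:220,230:310],(400,300),interpolation=cv2.INTER_CUBIC)
o[300:,400:]=cv2.resize(e[237:297,265:345],(400,300),interpolation=cv2.INTER_CUBIC)
cv2.imwrite('pics/fin.png',o);st()
E
```

```text
t 23.53 p [ 0.3517 -0.4962  0.248 ] yaw 163.6 F [-0.06  0.08 -0.21] M [-0.04   0.046  0.02 ] op 0.497 ff 0.0 q [ -64.    7.   99.    0.   74. -138.]
```

View pics/fin.png

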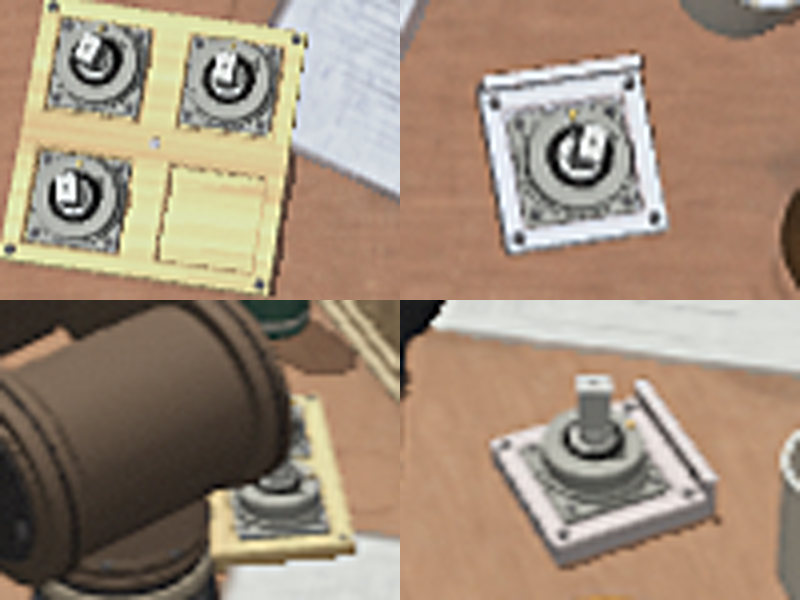

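The picture shows the unit flat in the cradle pocket (top view about (575,158), side view about (595,455)). The three sound units are still in the rack with their shafts turned.

```bash
python3 -c "
from h import *
print(ctrl.sign_off())"
```

```text
the job is handed in; nothing more can be done
None
```

I turned all four shafts about 80 degrees. Only the unit at the rack's near-right corner (robot's view) dragged, at about 0.16 N m, so I seated it fully home in the cradle, left the other three in the rack, and handed the job in at about 23.5 s; the sign-off returned no verdict.

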